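# Close the wide steel stopper jar with its lid

## Robot

A 6-joint arm with a two-finger parallel gripper is mounted at the origin on the work surface. World frame = base frame: x ahead of the robot, y to its left, z up, the work surface at z = 0. Lengths are in mm, angles in rad, forces in N, time in s.
With the tool pointing down it reaches from about 350 to 775 mm from the base axis. Payload 7.3 kg.
Tool frame: the origin (TCP) lies at the very end of the fingers, on their centre line; the grasp point (between the pads) lies 19 mm behind it; z points along the fingers, y is the line along which they close (so a half turn about z gives the same grasp; the last joint's range is limited). The gripper opens to 92 mm and grips with 3 to 60 N. Pads are 19 mm wide; open, the fingers measure 130 mm over their backs; the gripper's body (75 mm by 190 mm) begins 47 mm behind the grasp point.
Start: joints at [1.032, 0.342, 1.524, -0, 1.275, -0.146], TCP at [200.945, 485.042, 226.741] pointing down, gripper open.
Joint ranges: [-2.53, 2.53], [-0.77, 2.02], [0.04, 2.7], [-1, 4.14], [0.28, 2.66], [-3.11, 3.11]. Speed limits (rad/s): [2.57, 2.57, 3.14, 3.14, 3.14, 3.14].

## Interface

Orientations are given as [roll, pitch, yaw] about the fixed x, y, z axes, in that order (R = Rz(yaw) Ry(pitch) Rx(roll)).
In Python, from plant import bot gives the robot as it stands.
- The arm moves only by the tool jog_arm, never from a script. Its argument "targets" is a list of rows, each an object with "xyz": the shift along the tool's x, y, z as a fraction of full scale, a list of three; "spin": the turn about the tool's z as a fraction of full scale. In form: [{"xyz": [x, y, z], "spin": spin}, ...]. A call has exactly 10 rows; each row shifts and turns the commanded pose from where the row before left it, along the tool's axes as they then stand; what a row does not reach is not made up. Full scale, the value 1, is 80 mm for a shift and 0.1 rad for a turn. A row lasts 1/8 s, in which the tool goes at most 62.5 mm and 10.7 degrees, less where a joint would pass 70% of its speed; a pose out of reach is approached as far as the arm can. A call with a number of a shift or a turn outside -1 to 1 is refused whole. A call with a gripper value outside its range is refused whole. "gripper" is the opening in per cent of the stroke, from 0 (shut) to 100 (fully open), set as the call begins (left out, the last holds). The fingers move at their own pace and stop on an object; the grip force is fixed at half the most. Time passes only in rows, so rows that do not move let the fingers close, or fill a call up. It gives the time, the measured TCP pose, the force, the opening and the grip force at its end, in the units of the state.
- bot.get_obs(): the state, without advancing time (a new reading comes with each control period).
- bot.capture(name): name is "scene" or "side" or "wrist"; returns the picture (400x640x3 uint8, blue, green, red); there is no depth.
- bot.get_calibration(name): a dict with "vfov" (degrees; the focal length in pixels is half the picture's height over the tangent of half this angle, whatever the lens; pixels are square), "cx", "cy" (the principal point, pixels), "k1" (the pictures are not rectified: a ray, as slopes to the right and down, at radius r is drawn at 1 + k1 r^2 times it, then the intrinsics apply), "eye" and "rotation" of the camera in the world. Camera axes: x right, y down, z forward; pixel columns grow to the right and rows downward; lengths in mm; the calibration is good to about 2 mm. A picture is of the moment at which its call begins: read the wrist's pose just before it. get_calibration takes no time and is no camera call; for the wrist camera it gives the pose at the moment of the call.
- bot.close_job(): hands the job in; it is judged then, once.
The state is a dict: "time": time; "joint_positions": joint angles; "dq": joint speeds; "tau": joint torques, N m; "tool_pos": TCP position; "tcp_rot": TCP orientation; "contact_force": force on the tool from outside, world axes, zero at the start; "moment": the same for the moment, N m; "grip_width": finger opening in mm; "finger_force": force on a finger pad.
Only numpy, scipy, OpenCV 4.12 (cv2) and the standard library are available. Lean on these libraries where they do the work, as an engineer would, in place of code of your own. Each camera call takes 0.05 s, during which the arm holds its last target. There are 200 camera calls.

## Task

The wide steel jar of rubber stoppers stands open on the lab bench. Pick up the wide steel lid, set it on the jar without dropping it, and leave it fully seated and level on the rim with the jar still standing about where it was. Leave the narrow jar and the narrow lid alone.

Things in the scene. Friction and masses are not known exactly. Their poses are not given: they have to be found in the camera images.
- wide_jar: Open round jar of plain steel, loose, standing upright on the bench, 0.7 kg. Outer diameter 100 mm, inner diameter 90 mm, height 80 mm; a few brown rubber stoppers, 24 mm high, lie on its floor. Origin: centre of its underside; z is up its axis, so the rim lies at z = 80 mm.
- wide_lid: The wide jar's lid, loose, 0.14 to 0.28 kg, right way up on the bench: steel plate 116 mm across, under it a round plug 68 mm across that drops into the jar with 11 mm play all round, on top a central upright round black knob 24 mm across. Origin: centre of the plug's underside, z up: plug 0 to 12 mm, plate 12 to 15, knob 15 to 49. Seated, its origin is 68 mm above the jar's.
- narrow_lid: A lid of the same make for the narrow jar, loose: plate only 72 mm across, plug 38 mm across and 12 mm deep, same black knob (24 mm across, top at 49 mm). To be left alone; it would fall into the wide jar. Origin: centre of the plug's underside, z up.
- narrow_jar: Open empty round steel jar, loose, outer diameter 60 mm, height 80 mm, standing farther from the robot than the wide jar and the lids. To be left alone. Origin: centre of its underside, z up.
Not all that is in view belongs to the job. What is shaped like the wide_jar but red or yellow is not meant.

How it is judged:
By the outcome, as a careful person would: the job done as asked, in the order asked, and still so for the second after the job is handed in, with the robot touching nothing.
It also fails if it takes over 40 s, if anything falls off the work surface, if the arm or the gripper's body presses on something with over 40 N, if the wrist force passes 120 N, or if a joint passes its speed limit or range.

## Working session

There is one attempt and no reset: what is moved stays moved. The work goes in short steps, Python scripts to look and compute and a tool call to move; the robot and the scene stay as the last step left them, time stands still between calls to the robot, and variables do not carry over. Pictures are saved under pics/ and viewed, at most 10 in all, crops included, and the job is handed in when it is done.

Besides the shell and the picture viewer there is one more tool, called after "Request:" by a JSON object that holds its "method" and its "body", one argument or row to a line. jog_arm: Moves the arm, as the interface text tells. Shift numbers are shares of 80 mm and turn numbers shares of 0.1 rad, none past 1 either way. Its arguments: {"type":"object","properties":{"targets":{"type":"array","items":{"type":"object","properties":{"xyz":{"type":"array","items":{"type":"number"}},"spin":{"type":"number"}}}},"gripper":{"type":"number"}},"required":["targets"]}

```bash
mkdir -p pics; cat > h.py <<'E'
import numpy as np, cv2
from plant import bot
def ray(c,u,v):
    f=200/np.tan(np.radians(c["vfov"])/2)
    d=np.array([(u-c["cx"])/f,(v-c["cy"])/f]); s=d.copy()
    for _ in range(30): s=d/(1+c["k1"]*(s@s))
    w=np.array(c["rotation"])@np.array([s[0],s[1],1.]); return np.array(c["eye"]),w
def plane(c,u,v,z):
    e,w=ray(c,u,v); return e+w*(z-e[2])/w[2]
def tri(c1,p1,c2,p2):
    A=[];b=[]
    M=np.zeros((3,3));m=np.zeros(3)
    for c,p in((c1,p1),(c2,p2)):
        e,w=ray(c,*p);w=w/np.linalg.norm(w);P=np.eye(3)-np.outer(w,w);M+=P;m+=P@e
    return np.linalg.solve(M,m)
def proj(c,X):
    f=200/np.tan(np.radians(c["vfov"])/2)
    p=np.array(c["rotation"]).T@(np.array(X)-c["eye"]);s=p[:2]/p[2];s=s*(1+c["k1"]*(s@s));return s*f+[c["cx"],c["cy"]]
E
python3 - <<'E'
from h import *
for n in("scene","side","wrist"):
    c=bot.get_calibration(n);i=bot.capture(n);cv2.imwrite(f"pics/{n}0.png",i);print(n,c)
print(bot.get_obs())
E
```

```text
scene {'vfov': 57.237120277277825, 'cx': 318.83728792630563, 'cy': 198.0552352255747, 'k1': -0.053462694946588306, 'eye': array([965.36461683, 516.9458914 , 818.98386672]), 'rotation': array([-2.37013354, -0.013913  ,  2.42378822])}
side {'vfov': 56.7277820433255, 'cx': 318.49082582663135, 'cy': 196.020491096837, 'k1': -0.022869436879211814, 'eye': array([416.89267285, 530.16879354, 760.50281041]), 'rotation': array([-2.45200497,  0.00631444, -3.03903254])}
wrist {'vfov': 65.08263649610275, 'cx': 319.2423972691597, 'cy': 195.51549183782254, 'k1': -0.015268570085835315, 'eye': array([133.99078137, 512.22432045, 384.47206069]), 'rotation': array([2.87268218e+00, 8.67878939e-04, 1.17711124e+00])}
{'time': 0.15, 'joint_positions': array([ 1.03198410e+00,  3.42545632e-01,  1.52474669e+00,  9.45030859e-06,
        1.27540662e+00, -1.45997790e-01]), 'dq': array([-1.91770090e-04, -1.40918429e-03, -1.70247046e-03, -1.65716864e-03,
        1.10771802e-05,  1.39220751e-03]), 'tau': array([ 9.27034562e-04, -4.31471515e+01, -2.44353265e+01,  7.16636796e-02,
        5.37640485e-02, -1.16958859e-04]), 'tool_pos': array([200.79335836, 484.77763777, 226.23123322]), 'tcp_rot': array([-3.14049945e+00, -1.69884137e-04,  2.74877537e+00]), 'contact_force': array([-0.9524066 , -0.18109727, -0.11728637]), 'moment': array([ 0.03303308,  0.04957416, -0.04193209]), 'finger_force': 0.0, 'grip_width': 91.67784750064669}
```

View pics/scene0.png

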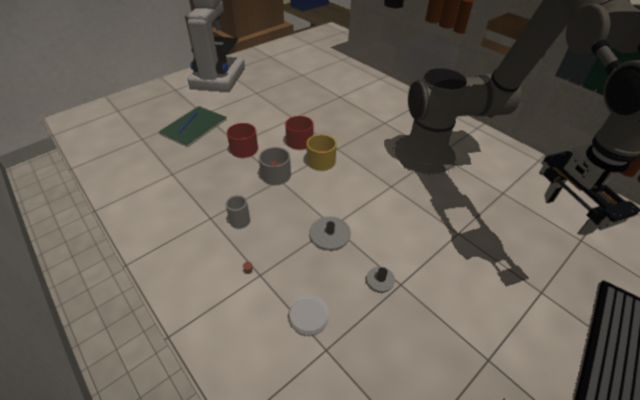

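View pics/side0.png

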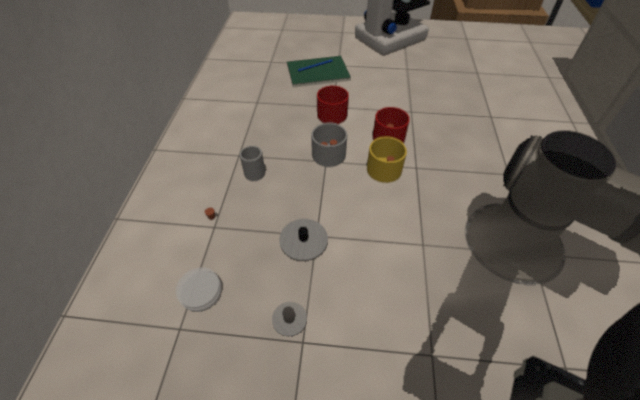

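The scene view shows these look-alikes:
- **Lids:** the wide lid (plate with knob) is at (330,232), the narrow lid at (380,279), and a white dish without a knob at (309,315).
- **Jars:** the plain steel wide jar is at (275,165), red jars at (242,140) and (299,132), a yellow jar at (321,152), and the narrow jar at (237,211).

In the side view the wide lid is at (303,239) and the wide jar at (329,144). I choose the lid at (330,232) and the jar at (275,165).

```bash
sed -i 's/^def ray/from scipy.spatial.transform import Rotation as Ro\ndef cal(n):\n    c=bot.get_calibration(n);c["rotation"]=Ro.from_euler("xyz",c["rotation"]).as_matrix();return c\ndef ray/' h.py
python3 - <<'E'
from h import *
S,D=cal("scene"),cal("side")
s,d=cv2.imread("pics/scene0.png"),cv2.imread("pics/side0.png")
def dark(i,x,y,r=22):
    g=cv2.cvtColor(i[y-r:y+r,x-r:x+r],cv2.COLOR_BGR2GRAY); n,l,st,ce=cv2.connectedComponentsWithStats((g<60).astype(np.uint8))
    k=1+np.argmin(np.hypot(*(ce[1:]-r).T)-st[1:,4]*.1);return ce[k]+[x-r,y-r],st[k]
a,sa=dark(s,330,228);b,sb=dark(d,303,234);print(a,sa,b,sb,"knob",tri(S,a,D,b))
a,_=dark(s,381,274);b,_=dark(d,289,314);print("nknob",tri(S,a,D,b))
for nm,p,q in(("jar",(275,158),(329,135)),("yellow",(321,144),(387,150)),("red1",(299,124),(391,120)),("red2",(242,133),(332,98)),("njar",(236,203),(251,154)),("lid",(330,233),(303,239))):
    print(nm,tri(S,p,D,q).round(),plane(S,*p,80).round(),plane(D,*q,80).round())
A=cv2.resize(s[130:260,220:400],None,fx=4,fy=4,interpolation=2);cv2.imwrite("pics/c1.png",A)
E
```

```text
[329.75294118 227.62352941] [17 16  9 12 85] [302.98319328 233.81512605] [ 17  15  10  15 119] knob [507.1641902   54.11483892  34.70336107]
nknob [510.71659141 251.0255592   32.03983577]
jar [ 472. -244.   79.] [ 474. -239.   80.] [ 472. -247.   80.]
yellow [ 314. -203.   78.] [ 316. -200.   80.] [ 314. -203.   80.]
red1 [ 300. -334.   78.] [ 300. -336.   80.] [ 301. -329.   80.]
red2 [ 478. -425.   75.] [ 481. -419.   80.] [ 477. -417.   80.]
njar [ 671. -155.   77.] [ 672. -152.   80.] [ 670. -153.   80.]
lid [508.  56.  15.] [546.  96.  80.] [500.  96.  80.]
```

View pics/c1.png

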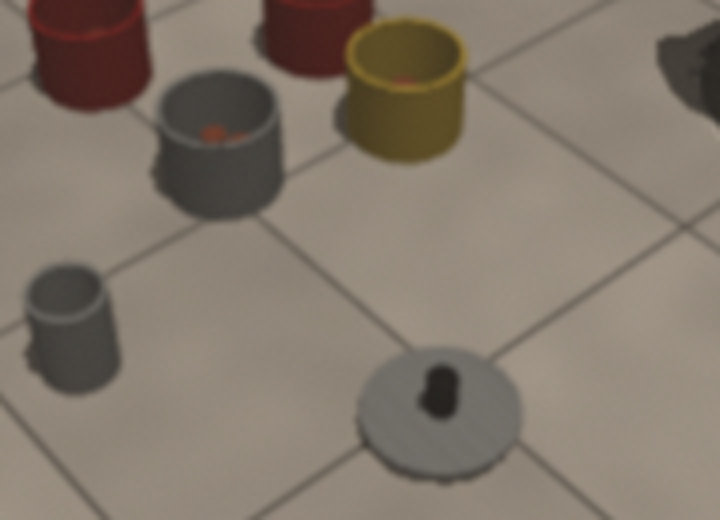

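The crop shows the grey plate with the upright knob at crop pixel (440,410), and the plain steel jar with stoppers, rim centre at (219,108). The choice is confirmed. Measured positions are knob (507,54) at z≈35, and jar rim (472,-243) at z≈79. Next I move above the lid.

Request:
{"method": "jog_arm", "body": {
  "targets": [
    {"xyz": [-0.3, -0.19, 0.04], "spin": 0},
    {"xyz": [-0.66, -0.415, 0.08], "spin": 0},
    {"xyz": [-0.66, -0.415, 0.08], "spin": 0},
    {"xyz": [-0.66, -0.415, 0.08], "spin": 0},
    {"xyz": [-0.66, -0.415, 0.08], "spin": 0},
    {"xyz": [-0.66, -0.415, 0.08], "spin": 0},
    {"xyz": [-0.66, -0.415, 0.08], "spin": 0},
    {"xyz": [-0.66, -0.415, 0.08], "spin": 0},
    {"xyz": [-0.55, -0.34, 0.08], "spin": 0},
    {"xyz": [-0.12, -0.08, 0.02], "spin": 0}
  ],
  "gripper": 100
}}

```text
time: 1.4
tool_pos: [506.7, 52.6, 170.0]
tcp_rot: [-3.141, -0.001, 2.745]
contact_force: [-0.9, 1.2, -0.2]
grip_width: 91.7
finger_force: 0.0
```

```bash
cat > k.py <<'E'
from h import *
import sys
tag=sys.argv[1]
o=bot.get_obs();W=cal("wrist");i=bot.capture("wrist");cv2.imwrite(f"pics/{tag}.png",i)
print(o["time"],o["tool_pos"],o["tcp_rot"],o["contact_force"],o["grip_width"])
R=Ro.from_euler("xyz",o["tcp_rot"]).as_matrix()
print("proj",proj(W,[507,54,49]),proj(W,[507,54,15]))
print("tool axes",R[:,0],R[:,1])
E
python3 k.py w1
```

```text
1.4 [506.73539653  52.62509793 169.99995721] [-3.14107745e+00 -6.63440939e-04  2.74513826e+00] [-0.93851921  1.17320308 -0.19347746] 91.73529458550661
proj [321.11043377 190.2361376 ] [320.92028028 181.97463918]
tool axes [-9.22435722e-01  3.86150098e-01  6.63440890e-04] [ 3.86149816e-01  9.22435935e-01 -5.15205426e-04]
```

View pics/w1.png

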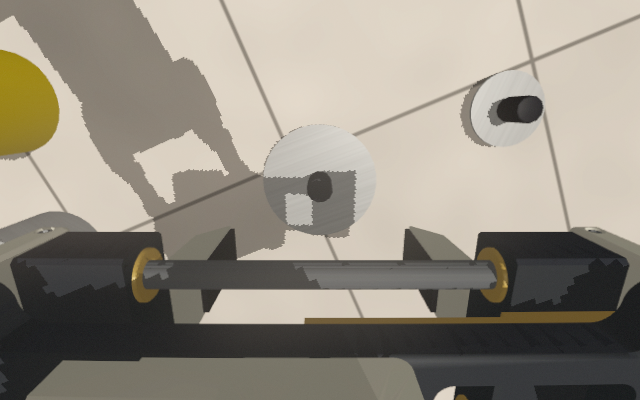

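The wide lid is below the fingers: plate centre (320,180), knob (320,187), matching the projection to about 1 mm. The narrow lid is off to the right at (505,108). I descend and grip.

Request:
{"method": "jog_arm", "body": {
  "targets": [
    {"xyz": [0, 0, 0.25], "spin": 0},
    {"xyz": [0, 0.01, 0.4], "spin": 0},
    {"xyz": [0, 0.005, 0.4], "spin": 0},
    {"xyz": [0, 0, 0.35], "spin": 0},
    {"xyz": [0, 0, 0.25], "spin": 0},
    {"xyz": [0, 0, 0.15], "spin": 0},
    {"xyz": [0, 0, 0.075], "spin": 0},
    {"xyz": [0, 0, 0], "spin": 0},
    {"xyz": [0, 0, 0], "spin": 0},
    {"xyz": [0, 0, 0], "spin": 0}
  ]
}}

```text
time: 2.7
tool_pos: [506.5, 56.3, 21.4]
tcp_rot: [3.141, 0.001, 2.749]
contact_force: [-0.6, -0.8, 0.1]
grip_width: 91.5
finger_force: 0.0
```

Request:
{"method": "jog_arm", "body": {
  "targets": [
    {"xyz": [0, 0, 0], "spin": 0},
    {"xyz": [0, 0, 0], "spin": 0},
    {"xyz": [0, 0, 0], "spin": 0},
    {"xyz": [0, 0, 0], "spin": 0},
    {"xyz": [0, 0, 0], "spin": 0},
    {"xyz": [0, 0, 0], "spin": 0},
    {"xyz": [0, 0, 0], "spin": 0},
    {"xyz": [0, 0, 0], "spin": 0},
    {"xyz": [0, 0, 0], "spin": 0},
    {"xyz": [0, 0, 0], "spin": 0}
  ],
  "gripper": 0
}}

```text
time: 3.95
tool_pos: [506.0, 56.2, 20.8]
tcp_rot: [-3.141, -0.0, 2.749]
contact_force: [0.2, -1.6, 0.6]
grip_width: 23.3
finger_force: 30.0
```

The knob is held (23.3 mm, 30 N). Next I lift.

Request:
{"method": "jog_arm", "body": {
  "targets": [
    {"xyz": [0, 0, -0.05], "spin": 0},
    {"xyz": [0, 0, -0.12], "spin": 0},
    {"xyz": [0, 0, -0.22], "spin": 0},
    {"xyz": [0, 0, -0.3], "spin": 0},
    {"xyz": [0, 0, -0.3], "spin": 0},
    {"xyz": [0, 0, -0.25], "spin": 0},
    {"xyz": [0, 0, -0.2], "spin": 0},
    {"xyz": [0, 0, -0.12], "spin": 0},
    {"xyz": [0, 0, -0.06], "spin": 0},
    {"xyz": [0, 0, 0], "spin": 0}
  ]
}}

```text
time: 5.2
tool_pos: [506.0, 56.4, 150.4]
tcp_rot: [3.142, -0.0, 2.749]
contact_force: [0.1, -1.1, -2.8]
grip_width: 23.8
finger_force: 30.0
```

Request:
{"method": "jog_arm", "body": {
  "targets": [
    {"xyz": [-0.1, -0.15, 0], "spin": 0},
    {"xyz": [-0.25, -0.36, 0], "spin": 0},
    {"xyz": [-0.35, -0.5, 0], "spin": 0},
    {"xyz": [-0.4, -0.6, 0], "spin": 0},
    {"xyz": [-0.4, -0.6, 0], "spin": 0},
    {"xyz": [-0.35, -0.55, 0], "spin": 0},
    {"xyz": [-0.3, -0.45, 0], "spin": 0},
    {"xyz": [-0.18, -0.3, 0], "spin": 0},
    {"xyz": [-0.08, -0.1, 0], "spin": 0},
    {"xyz": [0, 0, 0], "spin": 0}
  ]
}}

```text
time: 6.45
tool_pos: [573.3, -284.5, 149.7]
tcp_rot: [3.141, -0.001, 2.748]
contact_force: [-0.9, 0.3, -2.7]
grip_width: 23.4
finger_force: 30.0
```

```bash
sed -i 's/^print("proj.*/print("proj",proj(W,[472,-243,80]))/' k.py; python3 k.py w2
```

```text
6.45 [ 573.3042375  -284.52966529  149.69788706] [ 3.14109008e+00 -1.20582099e-03  2.74793651e+00] [-0.89712791  0.29393257 -2.72269295] 23.385720347083296
proj [318.73647748  52.04108382]
tool axes [-0.92351219  0.38356719  0.00120582] [3.83567979e-01 9.23512508e-01 5.02575632e-04]
```

View pics/w2.png

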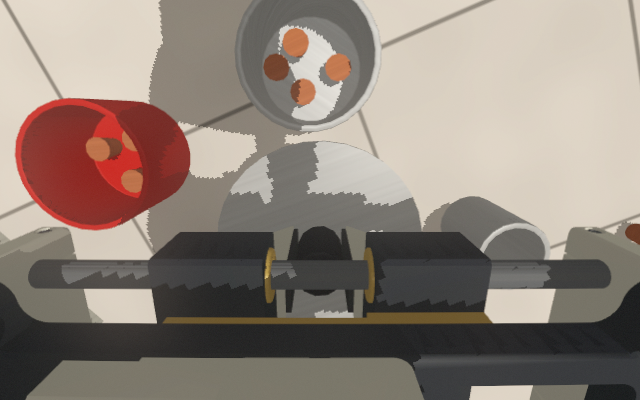

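The lid hangs level at plate centre (320,≈235), with the plate's front edge at row 141. The steel jar rim spans about 235 to 381 in columns with its bottom at row 131, so its centre is near (308,57). I fit the rim circle.

```bash
cat > f.py <<'E'
from h import *
from scipy.optimize import least_squares
o=bot.get_obs();W=cal("wrist")
i=cv2.GaussianBlur(cv2.imread("pics/w2.png"),(0,0),1).astype(np.float32)
def fit(z,R,cx,cy,r0,r1,angs):
    P=[]
    for a in np.radians(angs):
        r=np.arange(r0,r1,.5);x=(cx+r*np.cos(a)).astype(np.float32);y=(cy+r*np.sin(a)).astype(np.float32)
        v=cv2.remap(i,x[None],y[None],1)[0];g=np.abs(v[4:]-v[:-4]).sum(1);k=g.argmax()+2
        if y[k]>2: P.append(plane(W,x[k],y[k],z)[:2])
    P=np.array(P);s=least_squares(lambda p:np.hypot(*(P-p[:2]).T)-p[2],[*P.mean(0),R],loss="soft_l1")
    print(len(P),s.x.round(1),"rms",np.sqrt(np.mean(s.fun**2)).round(2),s.fun.round(1));return s.x
j=fit(80,50,308,55,66,84,[*range(-35,216,6)])
l=fit(144,58,320,240,85,112,[*range(-165,-14,6)])
R=Ro.from_euler("xyz",o["tcp_rot"]).as_matrix();d=np.append(j[:2]-l[:2],0);t=np.append(j[:2]-o["tool_pos"][:2],0)
print("lid-tcp",l[:2]-o["tool_pos"][:2],"lid->jar tool",R.T@d,(R.T@d)/80,"tcp->jar",R.T@t/80)
E
python3 f.py
```

```text
42 [ 471.9 -251.1   46. ] rms 2.14 [ 0.1  0.2  0.2  0.5  0.1  0.2  0.3  0.3  0.2  0.1 -0.1 -0.  -0.4 -0.4
 -0.4 -0.8 -0.4 -0.8 -0.7 -0.9 -1.1 -1.2  6.2  6.9  3.2  3.3  3.2  3.1
 -1.7  2.4  3.  -1.8 -1.3 -1.6  2.9 -1.3 -1.1 -1.6  2.8 -1.   3.1 -1. ]
26 [ 573.9 -284.2   57.5] rms 2.64 [ 0.1  0.3 -2.9 -8.1  3.2  3.6  4.3 -4.7 -0.4  0.1 -0.2 -0.1 -0.3  5.1
  0.3 -0.8 -0.9  3.8 -0.4  0.2 -0.2 -0.1 -0.2 -0.   0.   0.4]
lid-tcp [ 0.54580416 -0.60038731] lid->jar tool [106.94073774  -8.40827429   0.13394523] [ 1.33675922 -0.10510343  0.00167432] tcp->jar [ 1.32758415 -0.10942636  0.00165938]
```

```bash
sed -i 's/def fit(z,R,/def fit(z,R,R2,/; s/s=least_squares.*$/D=lambda p:np.hypot(*(P-p).T)\n    q=lambda p:np.where(abs(D(p)-R)<abs(D(p)-R2),D(p)-R,D(p)-R2)\n    s=least_squares(q,j0,loss="soft_l1",f_scale=.5)/; s/fit(80,50,/fit(80,50,45,/; s/fit(144,58,/fit(144,58,58,/; s/^j=/j0=[472,-248];j=/; s/^l=/j0=[573,-284];l=/' f.py; python3 f.py
```

```text
42 [ 472.1 -250.1] rms 0.72 [ 0.1  0.2  0.2  0.5  0.   0.2  0.3  0.3  0.3  0.2 -0.   0.1 -0.1 -0.
  0.  -0.3  0.2 -0.   0.1  0.  -0.  -0.   2.5  3.3 -0.3 -0.1 -0.1 -0.2
  0.2 -0.7 -0.1  0.2  0.6  0.4 -0.1  0.7  0.9  0.3 -0.3  0.8 -0.1  0.6]
26 [ 574.5 -284.6] rms 2.67 [-0.3 -0.  -3.1 -8.2  3.1  3.6  4.3 -4.7 -0.3  0.2 -0.1  0.1 -0.1  5.3
  0.5 -0.6 -0.7  4.  -0.3  0.3 -0.2 -0.1 -0.3 -0.1 -0.1  0.2]
lid-tcp [ 1.13095135 -0.92371615] lid->jar tool [107.81978017  -7.34279996   0.13582177] [ 1.34774725 -0.091785    0.00169777] tcp->jar [ 1.33026799 -0.09704304  0.00167135]
```

Request:
{"method": "jog_arm", "body": {
  "targets": [
    {"xyz": [0.08, -0.01, 0], "spin": 0},
    {"xyz": [0.2, -0.015, 0], "spin": 0},
    {"xyz": [0.28, -0.02, 0], "spin": 0},
    {"xyz": [0.3, -0.02, 0], "spin": 0},
    {"xyz": [0.25, -0.015, 0], "spin": 0},
    {"xyz": [0.15, -0.01, 0], "spin": 0},
    {"xyz": [0.08, -0.005, 0], "spin": 0},
    {"xyz": [0, 0, 0.1], "spin": 0},
    {"xyz": [0, 0, 0.2], "spin": 0},
    {"xyz": [0, 0, 0.15], "spin": 0}
  ]
}}

```text
time: 7.75
tool_pos: [471.9, -250.2, 113.2]
tcp_rot: [3.141, -0.001, 2.749]
contact_force: [-0.3, 0.4, -3.1]
grip_width: 23.6
finger_force: 30.0
```

Request:
{"method": "jog_arm", "body": {
  "targets": [
    {"xyz": [0, 0, 0.08], "spin": 0},
    {"xyz": [0, 0, 0.04], "spin": 0},
    {"xyz": [0, 0, 0.04], "spin": 0},
    {"xyz": [0, 0, 0.04], "spin": 0},
    {"xyz": [0, 0, 0.04], "spin": 0},
    {"xyz": [0, 0, 0.02], "spin": 0},
    {"xyz": [0, 0, 0.015], "spin": 0},
    {"xyz": [0, 0, 0], "spin": 0},
    {"xyz": [0, 0, 0], "spin": 0},
    {"xyz": [0, 0, 0], "spin": 0}
  ]
}}

```text
time: 9.0
tool_pos: [471.8, -250.3, 92.5]
tcp_rot: [3.142, 0.0, 2.749]
contact_force: [-0.2, -0.3, -3.0]
grip_width: 23.5
finger_force: 30.0
```

Request:
{"method": "jog_arm", "body": {
  "targets": [
    {"xyz": [0, 0, 0.012], "spin": 0},
    {"xyz": [0, 0, 0.012], "spin": 0},
    {"xyz": [0, 0, 0.012], "spin": 0},
    {"xyz": [0, 0, 0.006], "spin": 0},
    {"xyz": [0, 0, 0], "spin": 0},
    {"xyz": [0, 0, 0], "spin": 0},
    {"xyz": [0, 0, 0], "spin": 0},
    {"xyz": [0, 0, 0], "spin": 0},
    {"xyz": [0, 0, 0], "spin": 0},
    {"xyz": [0, 0, 0], "spin": 0}
  ]
}}

```text
time: 10.25
tool_pos: [471.7, -250.3, 89.1]
tcp_rot: [3.142, -0.0, 2.749]
contact_force: [0.7, 0.3, -2.5]
grip_width: 23.5
finger_force: 30.0
```

Almost there, with the full weight still carried. I go down slowly until contact.

Request:
{"method": "jog_arm", "body": {
  "targets": [
    {"xyz": [0, 0, 0.006], "spin": 0},
    {"xyz": [0, 0, 0.006], "spin": 0},
    {"xyz": [0, 0, 0], "spin": 0},
    {"xyz": [0, 0, 0], "spin": 0},
    {"xyz": [0, 0, 0], "spin": 0},
    {"xyz": [0, 0, 0], "spin": 0},
    {"xyz": [0, 0, 0], "spin": 0},
    {"xyz": [0, 0, 0], "spin": 0},
    {"xyz": [0, 0, 0], "spin": 0},
    {"xyz": [0, 0, 0], "spin": 0}
  ]
}}

```text
time: 11.5
tool_pos: [471.8, -250.3, 88.8]
tcp_rot: [-3.142, 0.001, 2.749]
contact_force: [-1.7, 1.6, 5.5]
grip_width: 23.4
finger_force: 30.0
```

Contact came at 88.8 mm, the expected seated height, with the force rising by about 8 N. I release and back off.

Request:
{"method": "jog_arm", "body": {
  "targets": [
    {"xyz": [0, 0, 0], "spin": 0},
    {"xyz": [0, 0, 0], "spin": 0},
    {"xyz": [0, 0, 0], "spin": 0},
    {"xyz": [0, 0, 0], "spin": 0},
    {"xyz": [0, 0, 0], "spin": 0},
    {"xyz": [0, 0, 0], "spin": 0},
    {"xyz": [0, 0, 0], "spin": 0},
    {"xyz": [0, 0, 0], "spin": 0},
    {"xyz": [0, 0, 0], "spin": 0},
    {"xyz": [0, 0, 0], "spin": 0}
  ],
  "gripper": 100
}}

```text
time: 12.75
tool_pos: [471.8, -250.3, 88.1]
tcp_rot: [3.142, 0.0, 2.749]
contact_force: [0.6, 0.1, 1.0]
grip_width: 92.1
finger_force: 0.0
```

Request:
{"method": "jog_arm", "body": {
  "targets": [
    {"xyz": [0, 0, -0.1], "spin": 0},
    {"xyz": [0, 0, -0.25], "spin": 0},
    {"xyz": [0, 0, -0.35], "spin": 0},
    {"xyz": [0, 0, -0.35], "spin": 0},
    {"xyz": [0, 0, -0.3], "spin": 0},
    {"xyz": [0, 0, -0.2], "spin": 0},
    {"xyz": [0, 0, -0.1], "spin": 0},
    {"xyz": [0, 0, 0], "spin": 0},
    {"xyz": [0, 0, 0], "spin": 0},
    {"xyz": [0, 0, 0], "spin": 0}
  ]
}}

```text
time: 14.0
tool_pos: [471.5, -250.1, 219.4]
tcp_rot: [3.141, -0.001, 2.749]
contact_force: [0.5, -0.3, 0.1]
grip_width: 91.5
finger_force: 0.0
```

```bash
python3 - <<'E'
from h import *
a=bot.capture("side")[70:200,230:430];b=bot.capture("wrist")
o=bot.get_obs();print(o["time"],o["tool_pos"],o["contact_force"],o["grip_width"])
W=cal("wrist");print(proj(W,[472,-250,117]),proj(W,[472,-250,83]))
a=cv2.resize(a,(640,416),interpolation=2)
s=cv2.resize(b,(288,180));p=np.zeros((600,640,3),np.uint8);p[:416]=a;p[418:598,:288]=s
cv2.imwrite("pics/end.png",p)
E
```

```text
14.1 [ 471.58260489 -250.1458883   219.5900113 ] [-0.24868048  0.74606518 -0.22044453] 91.93904512684713
[319.91131553 196.27298653] [319.81090655 186.89236304]
```

View pics/end.png

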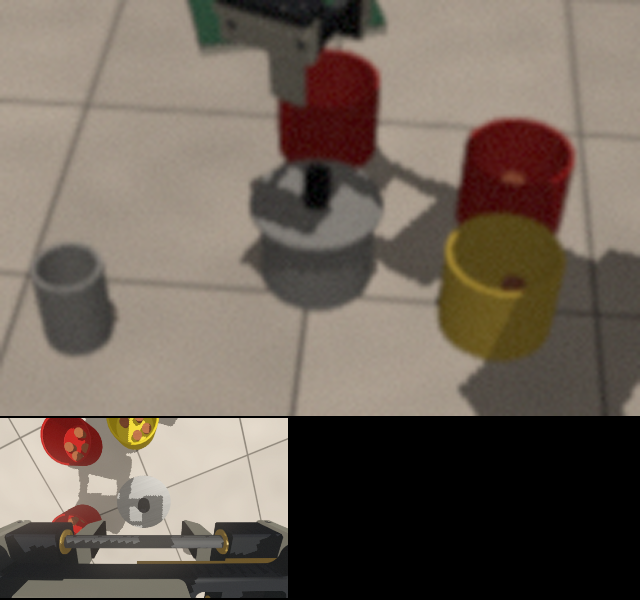

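The lid sits level and centred on the steel jar (knob at crop pixel (316,186)), the jar is upright where it was, and the gripper is clear. I hand in.

```bash
python3 -c "
from plant import bot
print(bot.close_job())"
```

```text
the job is handed in; nothing more can be done
None
```

The wide lid is seated level on the wide steel jar, which still stands where it was; the narrow jar and narrow lid were not touched, and I handed the job in at about 14 s (no verdict was returned).

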